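# Switch on the backup drives in order

## Robot

A 6-joint arm with a two-finger parallel gripper is mounted at the origin on the work surface. World frame = base frame: x ahead of the robot, y to its left, z up, the work surface at z = 0. Lengths are in mm, angles in degrees, forces in N, time in s.
With the tool pointing down it reaches from about 300 to 850 mm from the base axis. Payload 4.2 kg.
Tool frame: the origin (TCP) lies midway between the tips of the shut fingers; the grasp point (between the pads) lies 19 mm behind it; z points along the fingers, y is the line along which they close (so a half turn about z gives the same grasp; the last joint's range is limited). The gripper opens to 91 mm and grips with 3 to 60 N. Pads are 32 mm wide; open, the fingers measure 118 mm over their backs; the gripper's body (76 mm by 178 mm) begins 60 mm behind the grasp point.
Start: joints at [65.661, 18.312, 89.639, -0, 72.044, -1.146], TCP at [226.46, 528.548, 180.376] pointing down, gripper open.
Joint ranges: [-177.97, 177.97], [-48.28, 115.42], [12.27, 149.76], [-77.06, 257.06], [2.81, 150.46], [-146.56, 146.56]. Speed limits (degrees/s): [147.25, 147.25, 180, 180, 180, 180].

## Interface

Orientations are given as [roll, pitch, yaw] about the fixed x, y, z axes, in that order (R = Rz(yaw) Ry(pitch) Rx(roll)).
In Python, from workcell import env gives the robot as it stands.
- The arm moves only by the tool send_rows, never from a script. Its argument "steps" is a list that holds one entry, the list of rows, each a list of 5 numbers: the shift along the tool's x, y, z scaled (see below), then the turn about the tool's z scaled (see below), then the opening, from 0 (shut) to 1 (fully open). In form: [[[dx, dy, dz, yaw, fingers], ...]]. A call has 1 to 5 rows; each row shifts and turns the commanded pose from where the row before left it, along the tool's axes as they then stand; what a row does not reach is not made up. The controller multiplies each number of a shift by 0.04 m and each number of a turn by 0.12 rad. A row lasts 1/12 s, in which the tool goes at most 41.7 mm and 7.16 degrees, less where a joint would pass 70% of its speed; a pose out of reach is approached as far as the arm can. A call with a number of a shift or a turn outside -1 to 1 is refused whole. A call with a gripper value outside its range is refused whole. The fingers move at their own pace and stop on an object; "squeeze" is the grip in N (left out, the last holds). Time passes only in rows, so rows that do not move let the fingers close. It gives the time, the measured TCP pose, the force, the opening and the grip force at its end, in the units of the state.
- env.state(): the state, without advancing time (a new reading comes with each control period).
- env.grab_frame(name): name is "scene" or "side" or "wrist"; returns a dict with "pixels" (384x512x3 uint8, red, green, blue), "depth" (384x512 float32, mm along the optical axis (not along the pixel's ray), 0 where there is no reading), "intrinsics" (3x3 intrinsics, pixels), "dist" ([k1, k2, p1, p2, k3] as OpenCV has them; the pictures are not rectified), "cam_to_world" (4x4, takes a point from camera to world coordinates). Camera axes: x right, y down, z forward; pixel columns grow to the right and rows downward; lengths in mm; the calibration is good to about 2 mm. A picture is of the moment at which its call begins.
- env.job_done(): hands the job in; it is judged then, once.
The state is a dict: "time_s": time; "qpos": joint angles; "qvel": joint speeds; "effort": joint torques, N m; "ee_pos": TCP position; "ee_rot": TCP orientation; "force": force on the tool from outside, world axes, zero at the start; "torque": the same for the moment, N m; "gripper_width": finger opening in mm; "gripper_force": force on a finger pad.
Only numpy, scipy, OpenCV 4.12 (cv2) and the standard library are available. Lean on these libraries where they do the work, as an engineer would, in place of code of your own. Each camera call takes 0.05 s, during which the arm holds its last target. There are 200 camera calls.

## Task

Bring the backup shelf up from cold: with a fingertip, lightly press the power button of the aluminium enclosure fully in first, since the drives hang on it, and then those of the orange drives in the order blue tag, yellow tag, green tag, so that they come up in that sequence. The buttons stay in once pressed; do not switch anything on out of turn. Only touch the devices, do not pick up or push them out of place, and leave the mug of screwdrivers, the screw dispenser and the bare drive where they are.

Things in the scene. Friction and masses are not known exactly. Their poses are not given: they have to be found in the camera images.
- shelf: Grey melamine wall shelf, fixed: board 300 (x) x 960 (y) x 18 mm thick, its height varies. Origin: centre of the board's underside, so its top is 18 mm higher. A 30 mm lip stands along its far edge, 50 mm cheeks at its two ends; the fixed white partition behind it (x 0.74 to 0.78 m) is 0.19 m high.
- enclosure: Aluminium drive enclosure, loose on the shelf on rubber feet, 0.9 kg: 190 (x) x 115 (y) x 38 mm high, black end plates, cooling slots on top. Origin: centre of its underside; own -x end carries the power button (on top, on the centre line, 65 mm from the centre towards -x; its top is 44 mm above the underside when out), z up.
- drive_blue: Rugged drive with a blue tag, loose on the shelf, 0.4 kg: orange bumper, aluminium top plate, 145 (x) x 90 (y) x 28 mm high. Origin: centre of its underside, z up; own +x end bears the blue tag (44 x 50 mm, on top), own -x end the power button (on top, on the centre line, 40 mm from the centre, its top 34 mm above the underside when out).
- drive_yellow: Rugged drive with a yellow tag, loose on the shelf, 0.4 kg: orange bumper, aluminium top plate, 145 (x) x 90 (y) x 28 mm high. Origin: centre of its underside, z up; own +x end bears the yellow tag (44 x 50 mm, on top), own -x end the power button (on top, on the centre line, 40 mm from the centre, its top 34 mm above the underside when out).
- drive_green: Rugged drive with a green tag, loose on the shelf, 0.4 kg: orange bumper, aluminium top plate, 145 (x) x 90 (y) x 28 mm high. Origin: centre of its underside, z up; own +x end bears the green tag (44 x 50 mm, on top), own -x end the power button (on top, on the centre line, 40 mm from the centre, its top 34 mm above the underside when out).
- power_enclosure (a joint): Power button of the aluminium enclosure: travel in m, 0 = out (off, as at the start), 0.004 = fully in (on). It presses straight down against about 2.5 N and latches: it stays in where it is left and does not spring back. At the end of its travel it meets a stop that yields about 1 mm at 6 N; over 20 N is too hard.
- power_enclosure_top (a point): Centre of the top of the power button of the aluminium enclosure: round black cap 18 mm across with a white dot, in a dark bezel. It stands 6 mm above the flat top of the device when out and 2 mm when fully in; the point moves with the cap. z up.
- power_blue (a joint): Power button of the drive with the blue tag: travel in m, 0 = out (off, as at the start), 0.004 = fully in (on). It presses straight down against about 2.5 N and latches: it stays in where it is left and does not spring back. At the end of its travel it meets a stop that yields about 1 mm at 6 N; over 20 N is too hard.
- power_blue_top (a point): Centre of the top of the power button of the drive with the blue tag: round black cap 18 mm across with a white dot, in a dark bezel. It stands 6 mm above the flat top of the device when out and 2 mm when fully in; the point moves with the cap. z up.
- power_yellow (a joint): Power button of the drive with the yellow tag: travel in m, 0 = out (off, as at the start), 0.004 = fully in (on). It presses straight down against about 2.5 N and latches: it stays in where it is left and does not spring back. At the end of its travel it meets a stop that yields about 1 mm at 6 N; over 20 N is too hard.
- power_yellow_top (a point): Centre of the top of the power button of the drive with the yellow tag: round black cap 18 mm across with a white dot, in a dark bezel. It stands 6 mm above the flat top of the device when out and 2 mm when fully in; the point moves with the cap. z up.
- power_green (a joint): Power button of the drive with the green tag: travel in m, 0 = out (off, as at the start), 0.004 = fully in (on). It presses straight down against about 2.5 N and latches: it stays in where it is left and does not spring back. At the end of its travel it meets a stop that yields about 1 mm at 6 N; over 20 N is too hard.
- power_green_top (a point): Centre of the top of the power button of the drive with the green tag: round black cap 18 mm across with a white dot, in a dark bezel. It stands 6 mm above the flat top of the device when out and 2 mm when fully in; the point moves with the cap. z up.
- mug: White ceramic mug, 82 mm across and 95 mm high, holding three screwdrivers that stand up to about 200 mm above its foot; loose. Origin: centre of its foot, z up. Not to be moved.
- dispenser: Push dispenser of clear plastic for tiny screws: 62 mm across, 82 mm high with its dished spring-loaded push cup; loose, 0.12 kg. Origin: centre of its foot, z up. Not to be moved.
- bare_drive: Bare solid-state drive, dark slab 100 x 70 x 7 mm with a paper label; loose. Origin: centre of its underside, z up. Not to be moved.
Things that resemble listed ones, but are neither listed nor needed, are in the scene too. Leave any turquoise look-alike of the drive_green alone.

How it is judged (in metres and radians):
On the way, in this order (a step that is already met when the one before it is completed fails the run):
1. the power button of the aluminium enclosure is pressed in (value of joint power_enclosure above 0.003 m), for 0.2 s.
2. the power button of the drive with the blue tag is pressed in (value of joint power_blue above 0.003 m), for 0.2 s.
3. the power button of the drive with the yellow tag is pressed in (value of joint power_yellow above 0.003 m), for 0.2 s.
4. the power button of the drive with the green tag is pressed in (value of joint power_green above 0.003 m), for 0.2 s.
At the end, for the whole second after the job is handed in: All four power buttons are in (at least 3 of their 4 mm); the enclosure, the drives, the mug, the dispenser and the bare drive are within 12 mm of where they stood, the devices lying flat on the shelf and at rest (value of joint each of power_enclosure, power_blue, power_yellow, power_green above 0.003 m and distance of each of enclosure, drive_blue, drive_yellow, drive_green, mug, dispenser, bare_drive from where it was at the start of the episode below 0.012 m and angle between each of enclosure, drive_blue, drive_yellow, drive_green's own z axis and vertical below 0.05 rad and linear speed of each of enclosure, drive_blue, drive_yellow, drive_green below 0.01 m/s); the robot touches nothing.
It fails at once if a power button is pressed out of turn (in by over 1.5 mm before the one ahead of it in the order is in) ((value of joint power_blue above 0.0015 m and value of joint power_enclosure below 0.003 m) or (value of joint power_yellow above 0.0015 m and value of joint power_blue below 0.003 m) or (value of joint power_green above 0.0015 m and value of joint power_yellow below 0.003 m)).
It fails at once if a device is pressed or knocked harder than a light touch (over 20 N) (contact force between any of the fingers, the arm and enclosure above 20 N or contact force between any of the fingers, the arm and drive_blue above 20 N or contact force between any of the fingers, the arm and drive_yellow above 20 N or contact force between any of the fingers, the arm and drive_green above 20 N).
It fails at once if a drive or the enclosure is pushed more than 12 mm from its place, lifted or tipped (distance of any of enclosure, drive_blue, drive_yellow, drive_green from where it was at the start of the episode above 0.012 m or z of any of enclosure, drive_blue, drive_yellow, drive_green in the frame of shelf above 0.024 m or angle between any of enclosure, drive_blue, drive_yellow, drive_green's own z axis and vertical above 0.1 rad).
It fails at once if the mug, the dispenser or the bare drive is moved more than 12 mm or tipped (distance of any of mug, dispenser, bare_drive from where it was at the start of the episode above 0.012 m or angle between any of mug, dispenser, bare_drive's own z axis and vertical above 0.15 rad).
It also fails if it takes over 48 s, if anything falls off the work surface, if the arm or the gripper's body presses on something with over 40 N, if the wrist force passes 120 N, or if a joint passes its speed limit or range.

## Working session

There is one attempt and no reset: what is moved stays moved. The work goes in short steps, Python scripts to look and compute and a tool call to move; the robot and the scene stay as the last step left them, time stands still between calls to the robot, and variables do not carry over. Pictures are saved under pics/ and viewed, at most 10 in all, crops included, and the job is handed in when it is done.

Besides the shell and the picture viewer there is one more tool, called after ">>>" by a JSON object that holds its "name" and its "arguments". send_rows: Moves the arm, as the interface text tells. Shifts and turns lie within -1 to 1; 1 stands for 0.04 m of shift or 0.12 rad of turn. Its arguments: {"type":"object","properties":{"steps":{"type":"array"},"squeeze":{"type":"number"}},"required":["steps"]}

```bash
mkdir -p pics; cat > h.py <<'E'
import numpy as np, cv2
from workcell import env
def grab(n,save=None):
    f=env.grab_frame(n)
    if save: cv2.imwrite(f'pics/{save}.png',cv2.cvtColor(f['pixels'],cv2.COLOR_RGB2BGR))
    return f
def pts(f,uv):
    "world points from depth at pixels uv"
    uv=np.array(uv,float).reshape(-1,2)
    n=cv2.undistortPoints(uv.reshape(-1,1,2),np.array(f['intrinsics'],float),np.array(f['dist'],float)).reshape(-1,2)
    d=np.array([f['depth'][int(round(v)),int(round(u))] for u,v in uv])
    c=np.c_[n*d[:,None],d]; T=np.array(f['cam_to_world'])
    return c@T[:3,:3].T+T[:3,3]
def ray(f,uv,z):
    "ray onto plane z"
    uv=np.array(uv,float).reshape(-1,2)
    n=cv2.undistortPoints(uv.reshape(-1,1,2),np.array(f['intrinsics'],float),np.array(f['dist'],float)).reshape(-1,2)
    T=np.array(f['cam_to_world']); r=np.c_[n,np.ones(len(n))]@T[:3,:3].T
    return T[:3,3]+r*((z-T[2,3])/r[:,2])[:,None]
E
python3 - <<'E'
from h import *
s=env.state(); print(s)
fs=[grab(n) for n in('scene','side','wrist')]
for n,f in zip(('scene','side','wrist'),fs):
    print(n,np.round(f['cam_to_world'],2).tolist())
    cv2.imwrite(f'pics/{n}0.png',cv2.cvtColor(f['pixels'],cv2.COLOR_RGB2BGR))
E
```

```text
{'time_s': 0.0, 'qpos': array([ 6.56616469e+01,  1.83515615e+01,  8.97041711e+01, -1.18243557e-04,
        7.20437550e+01, -1.14552436e+00]), 'qvel': array([-0.00356948,  0.02469903, -0.05551179,  0.02114255, -0.05421332,
       -0.13039686]), 'effort': array([ 2.44275807e-04, -4.12473679e+01, -2.31967413e+01,  7.27327424e-02,
        4.59038280e-02, -1.38846676e-04]), 'ee_pos': array([226.22203212, 528.03581097, 179.53626903]), 'ee_rot': array([-1.79900530e+02, -1.87654154e-03,  1.56807206e+02]), 'force': array([-0.44207577,  0.52052115,  0.00100187]), 'torque': array([-0.01436919, -0.00424453, -0.01373758]), 'gripper_force': 0.0, 'gripper_width': 91.35386893494871}
scene [[-0.83, 0.31, -0.46, 992.11], [0.56, 0.48, -0.68, 824.65], [0.01, -0.82, -0.57, 809.95], [0.0, 0.0, 0.0, 1.0]]
side [[-1.0, -0.07, 0.03, 417.88], [-0.07, 0.78, -0.63, 957.87], [0.02, -0.63, -0.78, 1321.81], [0.0, 0.0, 0.0, 1.0]]
wrist [[0.39, 0.88, 0.25, 155.63], [0.92, -0.38, -0.11, 558.37], [-0.0, 0.27, -0.96, 384.44], [0.0, 0.0, 0.0, 1.0]]
```

View pics/scene0.png

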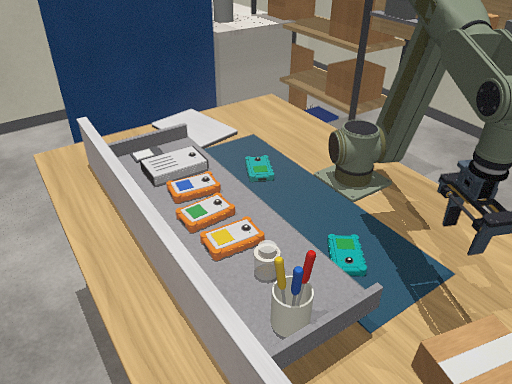

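View pics/side0.png

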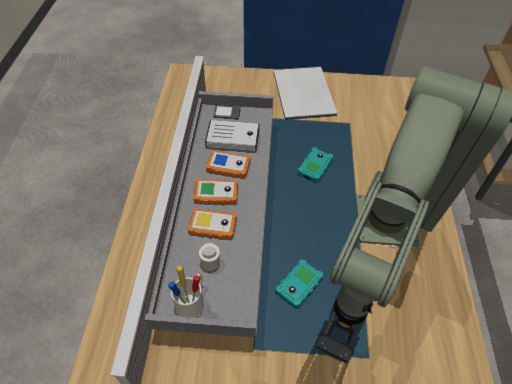

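The scene picture shows the enclosure's button near (192,155), blue's at (206,180), green's at (226,203) and yellow's at (247,227). The side picture shows the same buttons near (250,133), (239,163), (228,190) and (225,222). The mug and dispenser stand at the +y end, and the turquoise look-alikes lie off the shelf.

```bash
python3 - <<'E'
from h import *
seeds={'scene':dict(enc=(192,155),blue=(206,180),green=(226,203),yellow=(247,227)),'side':dict(enc=(250,133),blue=(239,163),green=(228,190),yellow=(225,222))}
R={}
for n in seeds:
    f=grab(n); R[n]=f
    g=cv2.cvtColor(f['pixels'],cv2.COLOR_RGB2GRAY)
    m=(g<70).astype(np.uint8); k,l,st,ce=cv2.connectedComponentsWithStats(m)
    for b,s in seeds[n].items():
        c=[(np.hypot(*(ce[i]-s)),i) for i in range(1,k) if 4<st[i,4]<150]
        d,i=min(c); u=ce[i]; P=pts(f,u)[0]
        print(n,b,u.round(1),st[i,4],'depth pt',P.round(1)); seeds[n][b]=u
    sh={'scene':[(215,255),(200,225),(130,170)],'side':[(250,200),(240,290),(250,110)]}[n]
    print('shelf',pts(f,sh).round(1).tolist())
import numpy as np
for b in seeds['scene']:
    A=[];B=[]
    for n in R:
        f=R[n];T=np.array(f['cam_to_world']);o=T[:3,3];d=ray(f,seeds[n][b],0)[0]-o;d/=np.linalg.norm(d);M=np.eye(3)-np.outer(d,d);A.append(M);B.append(M@o)
    X=np.linalg.solve(sum(A),sum(B)); print(b,'tri',X.round(1),[float(np.linalg.norm(a@X-bb).round(1)) for a,bb in zip(A,B)])
a=cv2.resize(cv2.cvtColor(R['scene']['pixels'],cv2.COLOR_RGB2BGR)[130:280,110:310],None,fx=3,fy=3,interpolation=2)
cv2.imwrite('pics/crop1.png',a)
E
```

```text
scene enc [191.8 154.7] 9 depth pt [ 513.9 -246.7  149.2]
scene blue [205.5 179.3] 13 depth pt [ 541.4 -102.   141.6]
scene green [217.2 202.1] 15 depth pt [570.7  21.3 144.1]
scene yellow [245.5 228. ] 20 depth pt [564.3 155.6 142.4]
shelf [[669.8, 183.1, 125.6], [646.2, 60.4, 123.7], [700.3, -331.7, 109.8]]
side enc [249.7 133.2] 11 depth pt [ 508.7 -241.3  151. ]
side blue [239.1 163. ] 11 depth pt [ 534.6 -100.1  139.8]
side green [227.6 188.9] 12 depth pt [561.5  21.8 142.2]
side yellow [224.4 222.4] 16 depth pt [556.6 155.1 138.4]
shelf [[484.7, 34.8, 106.5], [487.0, 367.1, 104.8], [522.3, -424.3, 102.5]]
enc tri [ 510.3 -251.2  144.2] [2.2, 2.2]
blue tri [ 536.4 -108.2  134.3] [2.6, 2.6]
green tri [563.8  11.7 133.2] [2.5, 2.5]
yellow tri [558.1 148.7 132.7] [2.2, 2.2]
```

View pics/crop1.png

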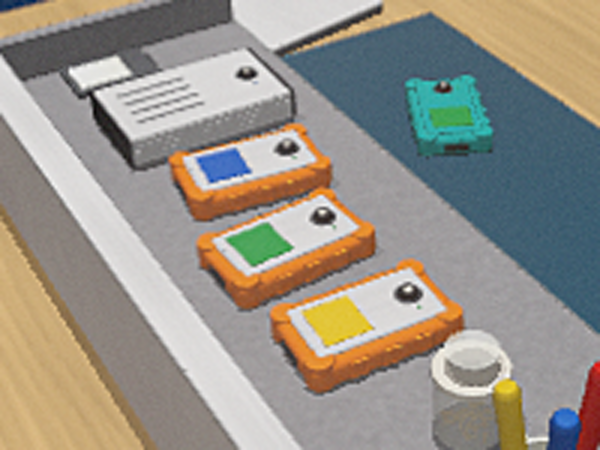

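The enlarged crop shows all four caps, clear of obstacles, at the -x ends of the devices. I'll raise the arm, align it and shut the fingers.

>>> {"name": "send_rows", "arguments": {"steps": [[[0, 0, -0.5, -0.7, 0], [0, 0, -0.5, -0.7, 0], [0, 0, -0.4, -0.7, 0], [0, 0, -0.4, -0.7, 0], [0, 0, -0.4, -0.57, 0]]]}}

```text
time_s: 0.67
ee_pos: [226.4, 528.4, 269.1]
ee_rot: [-180.0, -0.0, -179.8]
force: [0.7, 0.7, -1.4]
gripper_width: 60.5
gripper_force: 0.0
```

>>> {"name": "send_rows", "arguments": {"steps": [[[-0.5, -0.8, 0, 0, 0], [-0.5, -0.8, 0, 0, 0], [-0.5, -0.8, 0, 0, 0], [-0.5, -0.8, 0, 0, 0], [-0.5, -0.8, 0, 0, 0]]]}}

```text
time_s: 1.08
ee_pos: [326.8, 366.9, 268.3]
ee_rot: [180.0, 0.0, -180.0]
force: [1.1, 0.4, 0.5]
gripper_width: 27.4
gripper_force: 0.0
```

>>> {"name": "send_rows", "arguments": {"steps": [[[-0.4, -0.8, 0, 0, 0], [-0.4, -0.8, 0, 0, 0], [-0.4, -0.8, 0, 0, 0], [-0.4, -0.8, 0, 0, 0], [-0.4, -0.8, 0, 0, 0]]]}}

```text
time_s: 1.5
ee_pos: [406.7, 206.8, 268.4]
ee_rot: [180.0, 0.0, 180.0]
force: [0.4, 0.5, -0.5]
gripper_width: 0.1
gripper_force: 0.0
```

>>> {"name": "send_rows", "arguments": {"steps": [[[-0.6, -0.7, 0, 0, 0], [-0.6, -0.7, 0, 0, 0], [-0.6, -0.7, 0, 0, 0], [-0.6, -0.7, 0, 0, 0], [0, 0, 0, 0, 0]]]}}

```text
time_s: 1.92
ee_pos: [505.8, 91.8, 267.6]
ee_rot: [-179.8, 0.1, 179.7]
force: [0.8, 0.7, 0.6]
gripper_width: 0.3
gripper_force: 0.0
```

```bash
python3 - <<'E'
from h import *
f=grab('wrist','w1'); print(env.state()['ee_pos'],np.round(f['cam_to_world'],2).tolist(),f['intrinsics'])
E
```

```text
[503.73990502  94.10613682 267.66191188] [[0.01, 0.96, 0.27, 428.51], [1.0, -0.0, -0.0, 92.53], [-0.0, 0.27, -0.96, 472.34], [0.0, 0.0, 0.0, 1.0]] [[284.04060031   0.         252.97287647]
 [  0.         284.04060031 190.53400332]
 [  0.           0.           1.        ]]
```

View pics/w1.png

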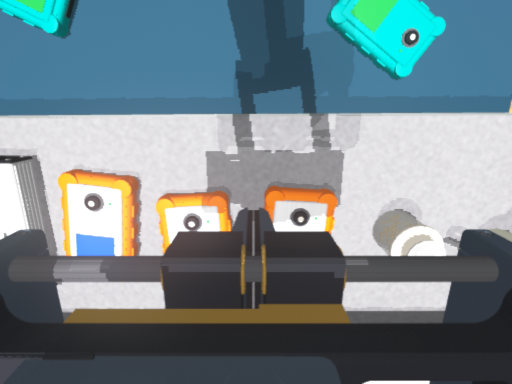

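The wrist picture shows the caps of blue at (94,202), green at (192,221) and yellow at (300,216). The shut fingertips are near (253,212).

```bash
cat >> h.py <<'E'
def button(f,seed,r=14,z=None):
    "refined pixel of a cap (white dot inside dark disc) and its world point"
    u0,v0=seed; g=cv2.cvtColor(f['pixels'],cv2.COLOR_RGB2GRAY)
    w=g[v0-r:v0+r+1,u0-r:u0+r+1]
    k,l,st,ce=cv2.connectedComponentsWithStats((w<75).astype(np.uint8))
    i=1+np.argmax(st[1:,4]); h=cv2.convexHull(np.argwhere(l==i)[:,::-1].astype(np.int32))
    (cx,cy),rad=cv2.minEnclosingCircle(h); m=cv2.moments(h); c=np.array([m['m10'],m['m01']])/m['m00']+[u0-r,v0-r]
    uu,vv=np.meshgrid(np.arange(-3,4),np.arange(-3,4)); P=pts(f,np.c_[c[0]+uu.ravel(),c[1]+vv.ravel()])
    zz=np.median(P[:,2]); return c,rad,zz,ray(f,c,zz if z is None else z)[0]
E
python3 - <<'E'
from h import *
f=grab('wrist')
for b,s in dict(blue=(94,202),green=(192,221),yellow=(300,216)).items():
    c,r,z,P=button(f,s); print(b,c.round(1),round(r,1),z.round(1),P.round(1))
for s in [(150,180),(350,250),(365,170)]: print('shelf',pts(f,s).round(1))
print('tops',pts(f,[(110,222),(205,235),(315,230)]).round(1).tolist())
T=np.linalg.inv(f['cam_to_world']);p=T[:3,:3]@env.state()['ee_pos']+T[:3,3];K=f['intrinsics'];print('tcp px',(K@(p/p[2])).round(1))
E
```

```text
Traceback (most recent call last):
  File "h.py", line 25, in button
    i=1+np.argmax(st[1:,4]); h=cv2.convexHull(np.argwhere(l==i)[:,::-1].astype(np.int32))
        ~~~~~~~~~^^^^^^^^^^
ValueError: attempt to get argmax of an empty sequence
```

>>> {"name": "send_rows", "arguments": {"steps": [[[0.4, -0.9, 0, 0, 0], [0.1, -0.9, 0, 0, 0], [0, -0.9, 0, 0, 0], [0, -0.9, 0, 0, 0], [0, -0.9, 0, 0, 0]]]}}

```text
time_s: 2.43
ee_pos: [481.3, -83.4, 268.7]
ee_rot: [180.0, 0.0, -179.9]
force: [-0.1, -0.3, 0.3]
gripper_width: 0.2
gripper_force: 0.0
```

>>> {"name": "send_rows", "arguments": {"steps": [[[0.4, -0.9, 0, 0, 0], [0.2, -0.9, 0, 0, 0], [0, -0.9, 0, 0, 0], [0, 0, 0, 0, 0], [0, 0, 0, 0, 0]]]}}

```text
time_s: 2.85
ee_pos: [457.8, -191.4, 268.2]
ee_rot: [179.9, -0.0, 179.9]
force: [-0.3, 0.4, 0.2]
gripper_width: 0.5
gripper_force: 0.0
```

```bash
python3 - <<'E'
from h import *
print(env.state()['ee_pos'])
f=grab('wrist','w2')
E
```

```text
[ 457.77552812 -191.39864052  268.2440196 ]
```

View pics/w2.png

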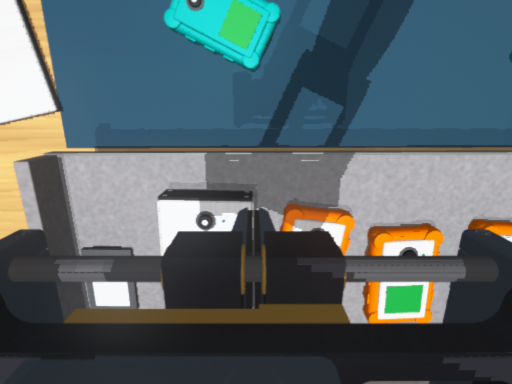

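The enclosure's cap is at (206,221), with blue's at about (318,226), half hidden behind the finger.

```bash
sed -i 's/(w<75).astype(np.uint8)/cv2.threshold(w,0,1,cv2.THRESH_BINARY_INV+cv2.THRESH_OTSU)[1]/' h.py
python3 - <<'E'
from h import *
f=grab('wrist'); c,r,z,P=button(f,(206,221),11); print('enc',c.round(1),round(r,1),z.round(1),P.round(1))
print('top',np.median(pts(f,[(u,v) for u in range(165,190,3) for v in range(200,230,3)])[:,2]), pts(f,[(140,220),(120,180),(270,180)]).round(1).tolist())
T=np.linalg.inv(f['cam_to_world']);p=T[:3,:3]@env.state()['ee_pos']+T[:3,3];K=f['intrinsics'];print('tcp px',(K@(p/p[2])).round(1),env.state()['ee_pos'])
g=cv2.imread('pics/w1.png')[:,:,::-1]; d=dict(f); print('gray blue',cv2.cvtColor(g,cv2.COLOR_RGB2GRAY)[195:210:2,84:106:2])
E
```

```text
enc [204.5 219.7] 9.7 151.2 [ 508.9 -249.3  151.2]
top 145.14585262005974 [[526.7, -346.1, 107.4], [470.4, -367.4, 105.6], [470.1, -167.8, 107.2]]
tcp px [253.9 214.5   1. ] [ 458.10643753 -189.90805393  268.35690471]
gray blue [[255 208 161 145 130 135 149 162 250 255 255]
 [250 149 110 104  99  96 100 145 162 251 255]
 [190 109 104 106 107 108 103 100 158 185 255]
 [180 104 162 253 226 111 110  98 127 166 254]
 [191 105 234 255 255 179 110 103 119 163 243]
 [254 109 168 255 255 160 110 102 131 167 248]
 [255 211 108 118 123 109 109 110 161 182 255]
 [255 255 240 130 113 116 137 161 220 255 255]]
```

>>> {"name": "send_rows", "arguments": {"steps": [[[-0.6, -0.7, 0, 0, 0], [-0.675, -0.79, 0.5, 0, 0], [0, 0, 0.8, 0, 0], [0, 0, 0.8, 0, 0], [0, 0, 0.4, 0, 0]]]}}

```text
time_s: 3.37
ee_pos: [505.4, -245.0, 166.3]
ee_rot: [179.8, -0.3, -179.9]
force: [-0.2, -0.2, 0.3]
gripper_width: 0.4
gripper_force: 0.0
```

>>> {"name": "send_rows", "arguments": {"steps": [[[0, 0, 0.1, 0, 0], [0, 0, 0, 0, 0], [0, 0, 0, 0, 0]]]}}

```text
time_s: 3.62
ee_pos: [507.7, -247.2, 167.6]
ee_rot: [-180.0, 0.1, -179.9]
force: [0.4, -1.1, 0.1]
gripper_width: 0.4
gripper_force: 0.0
```

```bash
python3 - <<'E'
from h import *
print(env.state()['ee_pos'],env.state()['force'])
f=grab('wrist'); g=cv2.cvtColor(f['pixels'],cv2.COLOR_RGB2BGR)
s=grab('scene'); h=cv2.cvtColor(s['pixels'],cv2.COLOR_RGB2BGR)
cv2.imwrite('pics/c3.png',np.hstack([cv2.resize(g[140:300,150:350],None,fx=2,fy=2),cv2.resize(h[130:210,140:240],None,fx=4,fy=4)]))
E
```

```text
[ 507.65619632 -247.21125737  167.59635368] [ 0.3916387  -1.13958615  0.11546259]
```

View pics/c3.png

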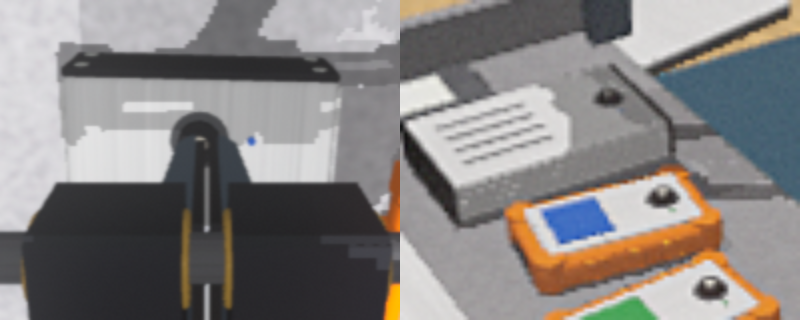

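The left crop shows the tip at about (203,140) over the enclosure's cap at (199,135), so it's 2 mm too far to +y. I'll correct this and go down in small steps.

>>> {"name": "send_rows", "arguments": {"steps": [[[-0.04, -0.05, 0.15, 0, 0], [0, 0, 0.15, 0, 0], [0, 0, 0.05, 0, 0], [0, 0, 0, 0, 0], [0, 0, 0, 0, 0]]]}}

```text
time_s: 4.13
ee_pos: [508.0, -250.1, 152.0]
ee_rot: [180.0, -0.0, 180.0]
force: [-1.1, 0.5, -0.6]
gripper_width: 0.6
gripper_force: 0.0
```

>>> {"name": "send_rows", "arguments": {"steps": [[[0, 0, 0.03, 0, 0], [0, 0, 0.03, 0, 0], [0, 0, 0, 0, 0]]]}}

```text
time_s: 4.38
ee_pos: [508.1, -250.1, 149.7]
ee_rot: [180.0, -0.0, 180.0]
force: [-0.2, -0.1, 0.1]
gripper_width: 0.2
gripper_force: 0.0
```

>>> {"name": "send_rows", "arguments": {"steps": [[[0, 0, 0.03, 0, 0], [0, 0, 0.02, 0, 0], [0, 0, 0, 0, 0]]]}}

```text
time_s: 4.63
ee_pos: [508.0, -250.0, 147.7]
ee_rot: [180.0, -0.0, 180.0]
force: [0.2, 0.4, 0.3]
gripper_width: 0.7
gripper_force: 0.0
```

>>> {"name": "send_rows", "arguments": {"steps": [[[0, 0, 0.02, 0, 0], [0, 0, 0, 0, 0]]]}}

```text
time_s: 4.8
ee_pos: [508.1, -250.1, 146.9]
ee_rot: [180.0, -0.0, 180.0]
force: [0.2, 0.3, -0.1]
gripper_width: 0.4
gripper_force: 0.0
```

>>> {"name": "send_rows", "arguments": {"steps": [[[0, 0, 0.02, 0, 0], [0, 0, 0, 0, 0]]]}}

```text
time_s: 4.97
ee_pos: [508.1, -250.1, 146.1]
ee_rot: [180.0, -0.0, 180.0]
force: [0.4, -0.3, 0.5]
gripper_width: 0.5
gripper_force: 0.0
```

>>> {"name": "send_rows", "arguments": {"steps": [[[0, 0, 0.02, 0, 0], [0, 0, 0, 0, 0]]]}}

```text
time_s: 5.13
ee_pos: [508.1, -250.1, 145.3]
ee_rot: [180.0, -0.0, 180.0]
force: [0.2, 0.0, -0.5]
gripper_width: 0.3
gripper_force: 0.0
```

```bash
python3 - <<'E'
from h import *
print(env.state()['force'])
f=grab('wrist'); g=cv2.cvtColor(f['pixels'],cv2.COLOR_RGB2BGR)
s=grab('scene'); h=cv2.cvtColor(s['pixels'],cv2.COLOR_RGB2BGR)
cv2.imwrite('pics/c4.png',np.hstack([cv2.resize(g[140:300,150:350],None,fx=2,fy=2),cv2.resize(h[115:175,155:230],None,fx=5.3333,fy=5.3333)]))
sd=grab('side')
for n,k,(u,v) in(('scene',s,(192,155)),('side',sd,(250,133))):
    w=k['depth'][v-9:v+4,u-6:u+7]
    P=pts(k,[(a,b) for b in range(v-9,v+4) for a in (u-2,u,u+2)])
    print(n,P[:,2].round(0).reshape(-1,3).tolist())
E
```

```text
[ 0.21839654  0.00433994 -0.47358265]
scene [[183.0, 146.0, 108.0], [146.0, 145.0, 149.0], [147.0, 146.0, 146.0], [147.0, 147.0, 146.0], [146.0, 147.0, 146.0], [145.0, 148.0, 147.0], [154.0, 151.0, 147.0], [152.0, 155.0, 153.0], [152.0, 154.0, 150.0], [148.0, 149.0, 147.0], [149.0, 148.0, 148.0], [148.0, 148.0, 150.0], [147.0, 148.0, 147.0]]
side [[262.0, 269.0, 265.0], [255.0, 264.0, 262.0], [190.0, 190.0, 189.0], [188.0, 175.0, 183.0], [143.0, 141.0, 146.0], [146.0, 144.0, 143.0], [142.0, 145.0, 144.0], [147.0, 149.0, 143.0], [154.0, 155.0, 147.0], [148.0, 149.0, 151.0], [149.0, 145.0, 144.0], [144.0, 143.0, 145.0], [144.0, 143.0, 148.0]]
```

View pics/c4.png

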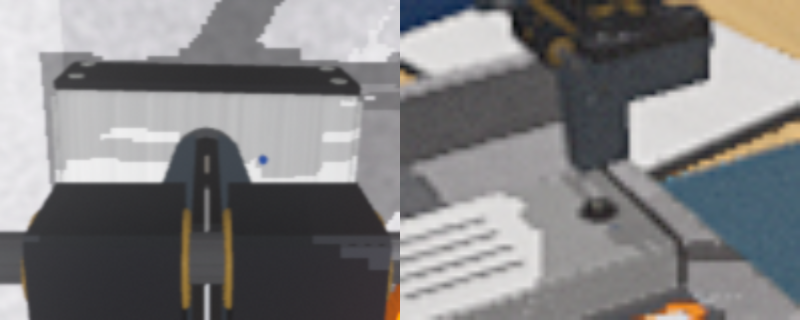

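The right crop shows the fingertip ending at scene pixel (192.5,146) and the cap at (192,154), so the tip is still above or behind it. I'll locate the tip from its depth.

```bash
python3 - <<'E'
from h import *
s=grab('scene'); sd=grab('side')
print(env.state()['ee_pos'])
for n,k,u,v0,v1 in(('scene',s,192,138,160),('side',sd,250,118,138)):
    for v in range(v0,v1):
        P=pts(k,[(u,v)])[0]; print(n,v,P.round(0),k['pixels'][v,u])
for n,k in(('scene',s),('side',sd)):
    T=np.linalg.inv(k['cam_to_world'])
    o=np.array([[508.1,-250.1,145.3],[508.9,-249.3,151.2]])
    print(n,cv2.projectPoints(o,cv2.Rodrigues(T[:3,:3])[0],T[:3,3],k['intrinsics'],np.array(k['dist']))[0].round(1).tolist())
E
```

```text
[ 508.18630815 -250.10220318  145.49359475]
scene 138 [ 513. -236.  215.] [61 63 69]
scene 139 [ 512. -238.  210.] [60 65 69]
scene 140 [ 510. -243.  203.] [63 67 74]
scene 141 [ 511. -241.  201.] [62 68 71]
scene 142 [ 512. -241.  198.] [66 68 71]
scene 143 [ 511. -244.  193.] [64 67 73]
scene 144 [ 512. -242.  190.] [59 64 69]
scene 145 [ 511. -244.  186.] [57 58 66]
scene 146 [ 485. -302.  148.] [55 54 54]
scene 147 [ 488. -298.  146.] [125 124 122]
scene 148 [ 493. -287.  149.] [130 129 128]
scene 149 [ 493. -287.  146.] [124 124 124]
scene 150 [ 497. -279.  146.] [133 134 131]
scene 151 [ 502. -269.  149.] [144 142 141]
scene 152 [ 507. -258.  152.] [88 86 82]
scene 153 [ 513. -246.  155.] [94 89 88]
scene 154 [ 514. -245.  153.] [67 63 59]
scene 155 [ 514. -246.  148.] [40 39 39]
scene 156 [ 517. -239.  149.] [75 76 78]
scene 157 [ 519. -235.  148.] [152 152 151]
scene 158 [ 521. -232.  146.] [158 156 155]
scene 159 [ 524. -226.  146.] [152 150 149]
side 118 [ 502. -164.  297.] [29 29 32]
side 119 [ 502. -161.  295.] [22 22 24]
side 120 [ 502. -162.  289.] [25 27 30]
side 121 [ 502. -164.  284.] [39 44 49]
side 122 [ 502. -165.  278.] [40 46 51]
side 123 [ 502. -165.  273.] [40 45 51]
side 124 [ 503. -169.  265.] [41 46 52]
side 125 [ 503. -175.  255.] [40 45 51]
side 126 [ 508. -243.  185.] [35 40 46]
side 127 [ 508. -239.  184.] [47 50 53]
side 128 [ 511. -281.  139.] [111 110 108]
side 129 [ 511. -278.  137.] [115 114 111]
side 130 [ 510. -264.  145.] [96 95 93]
side 131 [ 509. -251.  153.] [54 52 51]
side 132 [ 508. -245.  154.] [61 57 53]
side 133 [ 508. -245.  148.] [27 25 24]
side 134 [ 508. -247.  141.] [20 19 19]
side 135 [ 508. -242.  141.] [65 65 64]
side 136 [ 507. -231.  147.] [111 109 107]
side 137 [ 507. -229.  144.] [110 109 109]
scene [[[193.0, 154.8]], [[192.7, 153.4]]]
side [[[250.1, 132.7]], [[249.8, 131.6]]]
```

Both cameras put the real fingertip at z≈184, about 38 mm above the reported TCP. That's why there was no contact. I'll keep going down and watch the force.

>>> {"name": "send_rows", "arguments": {"steps": [[[0, 0, 0.15, 0, 0], [0, 0, 0.15, 0, 0], [0, 0, 0.15, 0, 0], [0, 0, 0, 0, 0], [0, 0, 0, 0, 0]]]}}

```text
time_s: 5.8
ee_pos: [507.7, -249.9, 126.7]
ee_rot: [180.0, -0.1, 180.0]
force: [-0.1, 0.3, -0.1]
gripper_width: 0.6
gripper_force: 0.0
```

```bash
python3 - <<'E'
from h import *
s=grab('scene'); sd=grab('side')
print(env.state()['ee_pos'],env.state()['force'])
for n,k,us,v0,v1 in(('scene',s,(190,192,194),142,156),('side',sd,(248,250,252),124,134)):
    for v in range(v0,v1): print(n,v,[pts(k,[(u,v)])[0].round(0).tolist() for u in us])
w=grab('wrist')
P=pts(w,[(u,v) for v in range(190,240,3) for u in (245,263)]).reshape(-1,2,3).round(0)
print(P.tolist())
E
```

```text
[ 508.24995446 -250.16595981  127.43649507] [ 1.2315102  -0.3115361  -0.04825815]
scene 142 [[518.0, -242.0, 199.0], [509.0, -247.0, 194.0], [503.0, -244.0, 194.0]]
scene 143 [[518.0, -242.0, 196.0], [513.0, -239.0, 195.0], [504.0, -244.0, 191.0]]
scene 144 [[517.0, -246.0, 190.0], [513.0, -239.0, 192.0], [505.0, -242.0, 188.0]]
scene 145 [[517.0, -246.0, 186.0], [511.0, -245.0, 185.0], [506.0, -241.0, 185.0]]
scene 146 [[518.0, -244.0, 184.0], [513.0, -242.0, 183.0], [504.0, -244.0, 180.0]]
scene 147 [[520.0, -242.0, 182.0], [511.0, -246.0, 177.0], [506.0, -240.0, 178.0]]
scene 148 [[518.0, -246.0, 176.0], [512.0, -244.0, 175.0], [504.0, -247.0, 171.0]]
scene 149 [[520.0, -244.0, 174.0], [514.0, -240.0, 174.0], [507.0, -241.0, 171.0]]
scene 150 [[521.0, -242.0, 171.0], [513.0, -243.0, 168.0], [506.0, -244.0, 165.0]]
scene 151 [[520.0, -245.0, 166.0], [511.0, -249.0, 161.0], [495.0, -269.0, 147.0]]
scene 152 [[514.0, -258.0, 154.0], [508.0, -256.0, 153.0], [496.0, -266.0, 145.0]]
scene 153 [[517.0, -253.0, 153.0], [511.0, -250.0, 153.0], [505.0, -247.0, 153.0]]
scene 154 [[518.0, -25
[... 1114 characters left out ...]
 [[490.0, -256.0, 146.0], [490.0, -243.0, 146.0]], [[493.0, -256.0, 144.0], [492.0, -243.0, 145.0]], [[495.0, -256.0, 145.0], [495.0, -243.0, 145.0]], [[491.0, -255.0, 162.0], [497.0, -243.0, 146.0]], [[491.0, -255.0, 169.0], [491.0, -244.0, 168.0]], [[491.0, -255.0, 174.0], [491.0, -244.0, 174.0]], [[491.0, -255.0, 177.0], [491.0, -245.0, 179.0]], [[491.0, -255.0, 183.0], [491.0, -245.0, 183.0]], [[490.0, -255.0, 188.0], [490.0, -245.0, 188.0]], [[491.0, -255.0, 191.0], [491.0, -245.0, 192.0]], [[491.0, -255.0, 196.0], [491.0, -245.0, 195.0]], [[491.0, -254.0, 199.0], [490.0, -245.0, 200.0]], [[491.0, -254.0, 203.0], [472.0, -247.0, 243.0]], [[491.0, -254.0, 206.0], [473.0, -247.0, 244.0]]]
```

>>> {"name": "send_rows", "arguments": {"steps": [[[0, 0, 0.1, 0, 0], [0, 0, 0.1, 0, 0], [0, 0, 0, 0, 0]]]}}

```text
time_s: 6.2
ee_pos: [507.6, -249.8, 118.5]
ee_rot: [180.0, -0.1, 180.0]
force: [-0.5, -0.1, 0.1]
gripper_width: 0.1
gripper_force: 0.0
```

>>> {"name": "send_rows", "arguments": {"steps": [[[0, 0, 0.02, 0, 0], [0, 0, 0.02, 0, 0], [0, 0, 0, 0, 0]]]}}

```text
time_s: 6.45
ee_pos: [508.1, -250.1, 117.7]
ee_rot: [180.0, -0.0, 180.0]
force: [0.4, -0.7, 0.7]
gripper_width: 0.4
gripper_force: 0.0
```

>>> {"name": "send_rows", "arguments": {"steps": [[[0, 0, 0.02, 0, 0], [0, 0, 0.02, 0, 0], [0, 0, 0, 0, 0]]]}}

```text
time_s: 6.7
ee_pos: [508.2, -250.2, 116.5]
ee_rot: [-180.0, 0.0, 180.0]
force: [-0.3, 0.4, 1.5]
gripper_width: 0.6
gripper_force: 0.9
```

>>> {"name": "send_rows", "arguments": {"steps": [[[0, 0, 0.02, 0, 0], [0, 0, 0.01, 0, 0], [0, 0, 0, 0, 0]]]}}

```text
time_s: 6.95
ee_pos: [508.2, -250.2, 115.2]
ee_rot: [-180.0, 0.0, 180.0]
force: [-0.7, -0.6, 1.2]
gripper_width: 0.3
gripper_force: 1.2
```

>>> {"name": "send_rows", "arguments": {"steps": [[[0, 0, 0.02, 0, 0], [0, 0, 0.01, 0, 0], [0, 0, 0, 0, 0]]]}}

```text
time_s: 7.2
ee_pos: [508.2, -250.2, 113.8]
ee_rot: [-180.0, 0.0, 180.0]
force: [-0.6, -0.6, 1.3]
gripper_width: 0.4
gripper_force: 1.0
```

>>> {"name": "send_rows", "arguments": {"steps": [[[0, 0, 0.02, 0, 0], [0, 0, 0, 0, 0]]]}}

```text
time_s: 7.37
ee_pos: [508.3, -250.2, 113.1]
ee_rot: [-180.0, 0.0, 180.0]
force: [-0.2, -0.2, 2.8]
gripper_width: 0.6
gripper_force: 1.4
```

>>> {"name": "send_rows", "arguments": {"steps": [[[0, 0, 0.01, 0, 0], [0, 0, 0, 0, 0]]]}}

```text
time_s: 7.53
ee_pos: [508.2, -250.2, 112.9]
ee_rot: [-180.0, 0.0, 180.0]
force: [-0.7, 0.7, 4.3]
gripper_width: 0.5
gripper_force: 2.2
```

>>> {"name": "send_rows", "arguments": {"steps": [[[0, 0, 0.01, 0, 0], [0, 0, 0, 0, 0], [0, 0, 0, 0, 0]]]}}

```text
time_s: 7.78
ee_pos: [508.3, -250.2, 112.6]
ee_rot: [-180.0, 0.0, 180.0]
force: [-1.5, 0.8, 5.0]
gripper_width: 0.4
gripper_force: 2.7
```

>>> {"name": "send_rows", "arguments": {"steps": [[[0, 0, -0.1, 0, 0], [0, 0, -0.5, 0, 0], [0, 0, -0.9, 0, 0], [0, 0, -0.9, 0, 0], [0, 0, -0.9, 0, 0]]]}}

```text
time_s: 8.2
ee_pos: [507.5, -249.8, 245.0]
ee_rot: [179.9, -0.1, 180.0]
force: [-0.2, -0.7, 0.1]
gripper_width: 0.2
gripper_force: 0.0
```

>>> {"name": "send_rows", "arguments": {"steps": [[[0.6, 0.5, -0.4, 0, 0], [0.6, 0.9, 0, 0, 0], [0.5, 0.9, 0, 0, 0], [0, 0.9, 0, 0, 0], [0, 0.9, 0, 0, 0]]]}}

```text
time_s: 8.62
ee_pos: [439.6, -86.2, 260.3]
ee_rot: [180.0, 0.0, 179.9]
force: [0.4, 0.8, -0.1]
gripper_width: 0.3
gripper_force: 0.0
```

>>> {"name": "send_rows", "arguments": {"steps": [[[0, 0.9, 0, 0, 0], [0, 0.9, 0, 0, 0], [0, 0.9, 0, 0, 0], [0, 0, 0, 0, 0], [0, 0, 0, 0, 0]]]}}

```text
time_s: 9.03
ee_pos: [440.8, 21.9, 259.9]
ee_rot: [-180.0, -0.0, -179.8]
force: [0.7, -0.4, -0.1]
gripper_width: 0.3
gripper_force: 0.0
```

```bash
python3 - <<'E'
from h import *
f=grab('wrist','w5'); print(env.state()['ee_pos'])
T=np.linalg.inv(f['cam_to_world'])
o=np.array([[508.5,-250,147.],[538,-104,141],[564,17,141],[558,152,141]])
px=cv2.projectPoints(o,cv2.Rodrigues(T[:3,:3])[0],T[:3,3],f['intrinsics'],np.array(f['dist']))[0].reshape(-1,2); print(px.round(0).tolist())
for b,s in zip(('enc','blue','green','yellow'),px):
    s=s.round().astype(int)
    if not(14<s[0]<498 and 14<s[1]<370): continue
    c,r,z,P=button(f,s,12); print(b,c.round(1),round(r,1),z.round(1),P.round(1))
# dispenser: points higher than 160
V,U=np.mgrid[100:384:2,300:512:2]; P=pts(f,np.c_[U.ravel(),V.ravel()]); q=P[(P[:,2]>160)&(P[:,2]<200)&(P[:,1]>190)&(P[:,0]>500)]
print('disp',len(q),q.min(0).round(),q.max(0).round()) if len(q) else 0
E
```

```text
[440.89792104  20.69552456 259.95401475]
[[30.0, 233.0], [153.0, 253.0], [249.0, 272.0], [354.0, 268.0]]
enc [ 29.9 236.4] 13.9 379.0 [404.3 -52.1 379. ]
blue [152.8 255.5] 14.4 142.6 [ 540.6 -104.3  142.6]
green [252.5 272. ] 14.4 390.0 [410.3  21.4 390. ]
yellow [352.3 265.6] 16.6 389.4 [408.4  51.2 389.4]
disp 50 [567. 253. 160.] [604. 263. 173.]
```

View pics/w5.png

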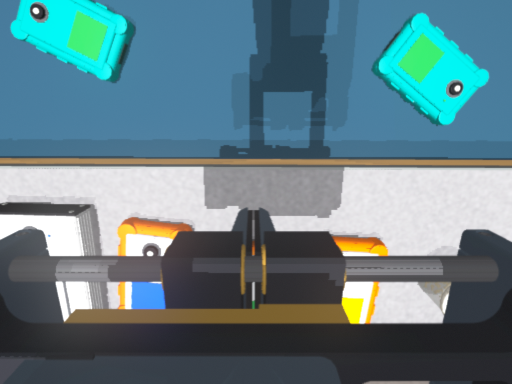

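The caps are hidden behind the gripper here, apart from blue's at (151,253). I'll move forward to a viewpoint like w1.

>>> {"name": "send_rows", "arguments": {"steps": [[[-0.7, 0.6, -0.2, 0, 0], [-0.7, 0.6, 0, 0, 0], [-0.4, 0.4, 0, 0, 0], [0, 0, 0, 0, 0], [0, 0, 0, 0, 0]]]}}

```text
time_s: 9.5
ee_pos: [513.6, 83.3, 267.3]
ee_rot: [-179.9, -0.1, 179.9]
force: [-0.3, 0.9, 0.6]
gripper_width: 0.4
gripper_force: 0.0
```

```bash
python3 - <<'E'
from h import *
f=grab('wrist','w6'); print(env.state()['ee_pos'])
T=np.linalg.inv(f['cam_to_world'])
o=np.array([[538,-104,141],[564,17,141],[558,152,141.]])
px=cv2.projectPoints(o,cv2.Rodrigues(T[:3,:3])[0],T[:3,3],f['intrinsics'],np.array(f['dist']))[0].reshape(-1,2); print(px.round(0).tolist())
for b,s in zip(('blue','green','yellow'),px):
    s=s.round().astype(int)
    c,r,z,P=button(f,s,12); print(b,c.round(1),round(r,1),z.round(1),P.round(1))
V,U=np.mgrid[150:260:2,340:512:2]; P=pts(f,np.c_[U.ravel(),V.ravel()]); q=P[(P[:,2]>165)&(P[:,2]<200)&(P[:,1]>190)&(P[:,0]>500)]
print('disp',len(q),q.min(0).round(),q.max(0).round()) if len(q) else 0
s=grab('side'); q=[p for p in pts(s,[(u,v) for u in range(190,232,2) for v in range(236,276,2)]) if p[2]>160]; q=np.array(q); print('disp side',q.min(0).round(),q.max(0).round())
a=f['pixels'][150:260,60:340,::-1]; cv2.imwrite('pics/w6c.png',cv2.resize(a,None,fx=2.8,fy=2.8))
E
```

```text
[512.94591987  82.97005239 267.58617628]
[[100.0, 197.0], [200.0, 217.0], [309.0, 212.0]]
blue [ 98.5 195.6] 10.0 141.4 [ 536.3 -105.3  141.4]
green [198.1 216.3] 9.1 141.6 [563.1  14.9 141.6]
yellow [306.1 211.5] 9.6 141.5 [556.9 148.6 141.5]
disp 433 [557. 252. 165.] [600. 311. 190.]
disp side [418. 255. 161.] [ 614.  958. 1322.]
```

View pics/w6c.png

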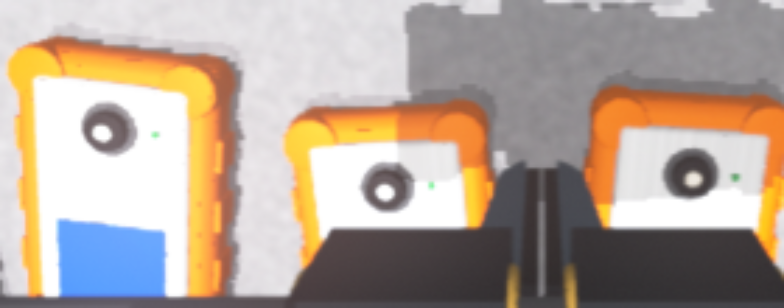

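The crop shows blue's cap at wrist pixel (98,196), green's at (198,217) and yellow's at (306,212), all with z≈141.5. Blue is next: I'll travel over it, then go down.

>>> {"name": "send_rows", "arguments": {"steps": [[[0, -0.9, 0, 0, 0], [0, -0.95, 0, 0, 0], [0, -0.95, 0, 0, 0], [-0.3, -0.95, 0, 0, 0], [-0.29, -0.96, 0, 0, 0]]]}}

```text
time_s: 10.02
ee_pos: [535.2, -106.7, 269.2]
ee_rot: [-180.0, 0.1, 179.9]
force: [-0.8, 0.3, 0.2]
gripper_width: 0.5
gripper_force: 0.0
```

>>> {"name": "send_rows", "arguments": {"steps": [[[0, 0, 0.8, 0, 0], [0, 0, 0.9, 0, 0], [0, 0, 0.9, 0, 0], [0, 0, 0.8, 0, 0], [0, 0, 0, 0, 0]]]}}

```text
time_s: 10.43
ee_pos: [530.6, -104.2, 126.5]
ee_rot: [179.8, -0.7, 179.9]
force: [-0.8, 0.8, -0.5]
gripper_width: 0.3
gripper_force: 0.0
```

>>> {"name": "send_rows", "arguments": {"steps": [[[0, 0, 0, 0, 0], [0, 0, 0, 0, 0]]]}}

```text
time_s: 10.6
ee_pos: [537.7, -104.8, 134.5]
ee_rot: [-180.0, 0.2, 179.9]
force: [-0.1, -0.4, 1.2]
gripper_width: 0.2
gripper_force: 0.0
```

>>> {"name": "send_rows", "arguments": {"steps": [[[0, -0.02, 0.15, 0, 0], [0, 0, 0.15, 0, 0], [0, 0, 0.1, 0, 0], [0, 0, 0.05, 0, 0], [0, 0, 0, 0, 0]]]}}

```text
time_s: 11.02
ee_pos: [536.4, -104.5, 113.9]
ee_rot: [180.0, -0.0, 180.0]
force: [0.0, 0.1, 0.3]
gripper_width: 0.4
gripper_force: 0.0
```

>>> {"name": "send_rows", "arguments": {"steps": [[[0, 0, 0, 0, 0], [0, 0, 0, 0, 0]]]}}

```text
time_s: 11.18
ee_pos: [536.9, -104.6, 114.4]
ee_rot: [180.0, 0.0, 180.0]
force: [0.2, -0.2, 0.0]
gripper_width: 0.8
gripper_force: 0.0
```

>>> {"name": "send_rows", "arguments": {"steps": [[[0, -0.02, 0.06, 0, 0], [0, 0, 0.06, 0, 0], [0, 0, 0.02, 0, 0], [0, 0, 0, 0, 0]]]}}

```text
time_s: 11.52
ee_pos: [536.4, -105.4, 108.3]
ee_rot: [180.0, -0.0, 180.0]
force: [0.9, 1.1, -0.1]
gripper_width: 0.3
gripper_force: 0.0
```

>>> {"name": "send_rows", "arguments": {"steps": [[[0, 0, 0.02, 0, 0], [0, 0, 0.02, 0, 0], [0, 0, 0.02, 0, 0], [0, 0, 0, 0, 0]]]}}

```text
time_s: 11.85
ee_pos: [536.8, -105.5, 106.4]
ee_rot: [180.0, 0.0, 180.0]
force: [-0.2, -0.4, 1.4]
gripper_width: 0.5
gripper_force: 0.9
```

>>> {"name": "send_rows", "arguments": {"steps": [[[0, 0, 0.02, 0, 0], [0, 0, 0.02, 0, 0], [0, 0, 0, 0, 0]]]}}

```text
time_s: 12.1
ee_pos: [536.8, -105.5, 104.7]
ee_rot: [180.0, 0.0, 180.0]
force: [0.5, -0.2, 1.8]
gripper_width: 0.4
gripper_force: 1.0
```

>>> {"name": "send_rows", "arguments": {"steps": [[[0, 0, 0.02, 0, 0], [0, 0, 0.02, 0, 0], [0, 0, 0, 0, 0]]]}}

```text
time_s: 12.35
ee_pos: [536.8, -105.5, 103.1]
ee_rot: [180.0, 0.0, 180.0]
force: [-0.5, -0.8, 3.1]
gripper_width: 0.7
gripper_force: 1.4
```

>>> {"name": "send_rows", "arguments": {"steps": [[[0, 0, 0.015, 0, 0], [0, 0, 0, 0, 0], [0, 0, 0, 0, 0]]]}}

```text
time_s: 12.6
ee_pos: [536.8, -105.5, 102.7]
ee_rot: [-180.0, 0.0, 180.0]
force: [-0.8, 0.3, 4.9]
gripper_width: 0.5
gripper_force: 2.4
```

>>> {"name": "send_rows", "arguments": {"steps": [[[0, 0, -0.1, 0, 0], [0, 0, -0.6, 0, 0], [0, 0, -0.9, 0, 0], [0, 0, -0.9, 0, 0], [0, 0.5, 0, 0, 0]]]}}

```text
time_s: 13.02
ee_pos: [540.9, -88.4, 209.3]
ee_rot: [-179.8, 0.8, 179.8]
force: [0.1, -0.0, 0.0]
gripper_width: 0.2
gripper_force: 0.0
```

>>> {"name": "send_rows", "arguments": {"steps": [[[-0.1, 0.9, 0, 0, 0], [-0.1, 0.9, 0, 0, 0], [-0.1, 0.9, 0, 0, 0], [-0.1, 0.9, 0, 0, 0], [-0.1, 0.9, 0, 0, 0]]]}}

```text
time_s: 13.43
ee_pos: [556.5, 96.2, 202.2]
ee_rot: [180.0, -0.0, 180.0]
force: [-0.3, -1.1, -0.5]
gripper_width: 0.0
gripper_force: 0.0
```

>>> {"name": "send_rows", "arguments": {"steps": [[[0, 0.9, 0, 0, 0], [0, 0.46, 0.1, 0, 0], [0, 0, 0.4, 0, 0], [0, 0, 0.5, 0, 0], [0, 0, 0.4, 0, 0]]]}}

```text
time_s: 13.85
ee_pos: [556.2, 149.6, 145.0]
ee_rot: [-180.0, -0.1, -179.9]
force: [0.6, -0.4, -0.0]
gripper_width: 0.3
gripper_force: 0.0
```

>>> {"name": "send_rows", "arguments": {"steps": [[[0, 0, 0, 0, 0], [0, 0, 0, 0, 0], [0, 0, 0, 0, 0]]]}}

```text
time_s: 14.1
ee_pos: [557.4, 149.0, 147.3]
ee_rot: [180.0, 0.1, 180.0]
force: [-0.3, 0.2, -0.1]
gripper_width: 0.6
gripper_force: 0.0
```

>>> {"name": "send_rows", "arguments": {"steps": [[[0, 0, 0.3, 0, 0], [0, 0, 0.3, 0, 0], [0, 0, 0.15, 0, 0], [0, 0, 0.05, 0, 0], [0, 0, 0, 0, 0]]]}}

```text
time_s: 14.52
ee_pos: [557.0, 148.9, 114.8]
ee_rot: [180.0, 0.0, 180.0]
force: [-0.0, 0.3, -0.4]
gripper_width: 0.3
gripper_force: 0.0
```

>>> {"name": "send_rows", "arguments": {"steps": [[[0, 0, 0, 0, 0], [0, 0, 0.05, 0, 0], [0, 0, 0.05, 0, 0], [0, 0, 0, 0, 0]]]}}

```text
time_s: 14.85
ee_pos: [556.7, 148.9, 110.4]
ee_rot: [180.0, -0.0, 180.0]
force: [-0.4, 0.0, 0.0]
gripper_width: 0.5
gripper_force: 0.0
```

>>> {"name": "send_rows", "arguments": {"steps": [[[0, 0, 0.03, 0, 0], [0, 0, 0.03, 0, 0], [0, 0, 0.02, 0, 0], [0, 0, 0.02, 0, 0], [0, 0, 0, 0, 0]]]}}

```text
time_s: 15.27
ee_pos: [556.8, 149.0, 106.6]
ee_rot: [180.0, 0.0, 180.0]
force: [-0.4, -0.9, 1.4]
gripper_width: 0.3
gripper_force: 0.8
```

>>> {"name": "send_rows", "arguments": {"steps": [[[0, 0, 0.02, 0, 0], [0, 0, 0.02, 0, 0], [0, 0, 0.02, 0, 0], [0, 0, 0, 0, 0]]]}}

```text
time_s: 15.6
ee_pos: [556.8, 149.0, 104.0]
ee_rot: [180.0, 0.0, 180.0]
force: [0.1, -0.5, 2.2]
gripper_width: 0.4
gripper_force: 1.0
```

>>> {"name": "send_rows", "arguments": {"steps": [[[0, 0, 0.02, 0, 0], [0, 0, 0.01, 0, 0], [0, 0, 0, 0, 0]]]}}

```text
time_s: 15.85
ee_pos: [556.8, 149.0, 103.0]
ee_rot: [180.0, 0.0, 180.0]
force: [-0.7, -0.2, 4.5]
gripper_width: 0.4
gripper_force: 1.8
```

>>> {"name": "send_rows", "arguments": {"steps": [[[0, 0, 0.01, 0, 0], [0, 0, 0, 0, 0], [0, 0, 0, 0, 0]]]}}

```text
time_s: 16.1
ee_pos: [556.8, 149.0, 102.8]
ee_rot: [180.0, 0.0, 180.0]
force: [-2.4, -0.3, 5.2]
gripper_width: 0.3
gripper_force: 2.6
```

>>> {"name": "send_rows", "arguments": {"steps": [[[0, 0, -0.1, 0, 0], [0, 0, -0.6, 0, 0], [0, 0, -0.6, 0, 0], [0, 0, -0.3, 0, 0], [-0.04, -0.5, 0, 0, 0]]]}}

```text
time_s: 16.52
ee_pos: [560.5, 131.7, 169.5]
ee_rot: [179.8, 0.4, -179.9]
force: [0.5, 0.3, 0.5]
gripper_width: 0.9
gripper_force: 0.0
```

>>> {"name": "send_rows", "arguments": {"steps": [[[-0.04, -0.8, 0, 0, 0], [-0.04, -0.8, 0, 0, 0], [-0.04, -0.8, 0, 0, 0], [0, -0.45, 0, 0, 0], [0, 0, 0.3, 0, 0]]]}}

```text
time_s: 16.93
ee_pos: [564.8, 11.3, 156.1]
ee_rot: [-179.9, 0.3, 179.8]
force: [0.3, 0.9, 0.1]
gripper_width: 0.6
gripper_force: 0.0
```

>>> {"name": "send_rows", "arguments": {"steps": [[[0, 0, 0.5, 0, 0], [0, 0, 0.3, 0, 0], [0, 0, 0.1, 0, 0], [0, 0, 0, 0, 0], [0, 0, 0, 0, 0]]]}}

```text
time_s: 17.35
ee_pos: [563.5, 15.0, 118.7]
ee_rot: [180.0, 0.0, 180.0]
force: [-0.8, 0.1, -0.1]
gripper_width: 0.5
gripper_force: 0.0
```

>>> {"name": "send_rows", "arguments": {"steps": [[[0, 0, 0.1, 0, 0], [0, 0, 0.06, 0, 0], [0, 0, 0.04, 0, 0], [0, 0, 0.02, 0, 0], [0, 0, 0, 0, 0]]]}}

```text
time_s: 17.77
ee_pos: [563.1, 15.0, 109.6]
ee_rot: [180.0, -0.0, 180.0]
force: [-0.0, -0.2, -1.0]
gripper_width: 0.2
gripper_force: 0.0
```

>>> {"name": "send_rows", "arguments": {"steps": [[[0, 0, 0.02, 0, 0], [0, 0, 0.02, 0, 0], [0, 0, 0.02, 0, 0], [0, 0, 0.02, 0, 0], [0, 0, 0, 0, 0]]]}}

```text
time_s: 18.18
ee_pos: [563.2, 15.0, 106.7]
ee_rot: [180.0, 0.0, 180.0]
force: [-0.3, 0.4, 0.8]
gripper_width: 0.3
gripper_force: 0.8
```

>>> {"name": "send_rows", "arguments": {"steps": [[[0, 0, 0.02, 0, 0], [0, 0, 0.02, 0, 0], [0, 0, 0.02, 0, 0], [0, 0, 0, 0, 0]]]}}

```text
time_s: 18.52
ee_pos: [563.2, 14.9, 104.0]
ee_rot: [180.0, 0.0, 180.0]
force: [-0.8, -0.3, 2.0]
gripper_width: 0.6
gripper_force: 1.0
```

>>> {"name": "send_rows", "arguments": {"steps": [[[0, 0, 0.02, 0, 0], [0, 0, 0.01, 0, 0], [0, 0, 0, 0, 0]]]}}

```text
time_s: 18.77
ee_pos: [563.2, 14.9, 103.0]
ee_rot: [180.0, 0.0, 180.0]
force: [0.0, 0.0, 2.7]
gripper_width: 0.5
gripper_force: 1.8
```

>>> {"name": "send_rows", "arguments": {"steps": [[[0, 0, 0.01, 0, 0], [0, 0, 0, 0, 0], [0, 0, 0, 0, 0]]]}}

```text
time_s: 19.02
ee_pos: [563.3, 14.9, 102.8]
ee_rot: [180.0, 0.0, 180.0]
force: [-1.2, 0.4, 5.0]
gripper_width: 0.7
gripper_force: 2.6
```

Green has reached its stop. I'll lift away and check the cap heights from the view used before.

>>> {"name": "send_rows", "arguments": {"steps": [[[0, 0, -0.1, 0, 0], [0, 0, -0.8, 0, 0], [0, 0, -0.9, 0, 0], [0, 0, -0.9, 0, 0], [0, 0, -0.9, 0, 0]]]}}

```text
time_s: 19.43
ee_pos: [562.6, 14.9, 247.5]
ee_rot: [-180.0, -0.1, 180.0]
force: [0.8, 0.6, 0.4]
gripper_width: 0.4
gripper_force: 0.0
```

>>> {"name": "send_rows", "arguments": {"steps": [[[0.6, 0.8, -0.5, 0, 0], [0.6, 0.9, 0, 0, 0], [0, 0, 0, 0, 0], [0, 0, 0, 0, 0], [0, 0, 0, 0, 0]]]}}

```text
time_s: 19.85
ee_pos: [517.7, 79.2, 264.6]
ee_rot: [-180.0, -0.0, -180.0]
force: [0.4, -0.4, 0.2]
gripper_width: 0.6
gripper_force: 0.0
```

```bash
python3 - <<'E'
from h import *
f=grab('wrist'); print(env.state()['ee_pos'],env.state()['force'])
T=np.linalg.inv(f['cam_to_world'])
o=np.array([[536.5,-105.4,137],[563.2,15,137],[557,149,137.]])
px=cv2.projectPoints(o,cv2.Rodrigues(T[:3,:3])[0],T[:3,3],f['intrinsics'],np.array(f['dist']))[0].reshape(-1,2)
for b,s in zip(('blue','green','yellow'),px):
    c,r,z,P=button(f,s.round().astype(int),12); print(b,c.round(1),z.round(1),P.round(1))
k=grab('scene')
P=pts(k,[(u,v) for u in (191,192,193) for v in (153,154,155)]); print('enc',np.median(P,0).round(1))
E
```

```text
[517.86157536  78.84337717 264.36902194] [-0.34999441 -0.0760881  -0.01097371]
blue [100.1 192.8] 136.9 [ 537.8 -107.8  136.9]
green [200.9 213.6] 136.9 [564.7  14.1 136.9]
yellow [309.8 209.2] 137.4 [558.6 149.3 137.4]
enc [ 509.6 -250.3  148.9]
```

```bash
python3 -c "
from h import *
print(env.job_done())"
```

```text
the job is handed in; nothing more can be done
None
```

I pressed all four power buttons to their stops in the order enclosure, blue, yellow, green, each with about 5 N, and handed the job in at about 20 s. The camera confirmed the three drive buttons are in; for the enclosure I went by the force and travel, because its depth reading was too noisy.

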